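# Wipe the sill clear, unlatch the sagging bolt and hold the stock pen's gate ajar

### The arm

A 6-joint arm with a two-finger parallel gripper is mounted at the origin on the work surface. World frame = base frame: x ahead of the robot, y to its left, z up, the work surface at z = 0. Lengths are in m, angles in rad, forces in N, time in s.
With the tool pointing down it reaches from about 0.3 to 0.875 m from the base axis. Payload 6.4 kg.
Tool frame: the origin (TCP) lies midway between the tips of the shut fingers; the grasp point (between the pads) lies 19 mm behind it (hold_point_z is the distance from the TCP to the grasp point, in m); z points along the fingers, y is the direction in which the jaws open and shut (so a half turn about z gives the same grasp; the last joint's range is limited). The gripper opens to 85 mm and grips with 20 to 120 N. Pads are 22 mm wide; open, the fingers measure 114 mm over their backs; the gripper's body (76 mm by 85 mm) begins 54 mm behind the grasp point. The pads swing forward as they close: fully open they stand 13 mm farther back than shut.
Start: joints at [1.087, 0.181, 1.607, -0, 1.354, -0.206], TCP at [0.158, 0.553, 0.231] pointing down, gripper open.
Joint ranges: [-2.99, 2.99], [-0.89, 2.07], [0.3, 2.58], [-1.14, 4.28], [0, 2.63], [-3.12, 3.12]. Speed limits (rad/s): [2.57, 2.57, 3.01, 3.14, 3.14, 3.14].

### API

Orientations are given as a 3x3 rotation matrix whose columns are the frame's x, y, z axes.
In Python, from plant import * gives the robot as it stands.
- The arm moves only by the shell command python3 -m pendant 'ROWS' [FORCE]. ROWS is JSON, a list of rows, each a list of 7 numbers: the shift along the tool's x, y, z in mm, then the turn, a rotation vector about the tool's x, y, z in degrees, then the opening, from 0 (shut) to 1 (fully open). In form: [[x, y, z, wx, wy, wz, jaw], ...]. A call has 1 to 5 rows; each row shifts and turns the pose as measured when the row begins, along the tool's axes as they then stand; what a row does not reach is not made up. A row lasts 1/12 s, in which the tool goes at most 41.7 mm and 7.16 degrees, less where a joint would pass 70% of its speed; a pose out of reach is approached as far as the arm can. A call is refused whole if a number of a shift passes 41.7 or a number of a turn 7.16, either way. A call with a gripper value outside its range is refused whole. The fingers move at their own pace and stop on an object; FORCE is the grip in N (left out, the last holds). Time passes only in rows, so rows that do not move let the fingers close. It gives the time, the measured TCP pose, the force and the opening at its end, in the units of the state.
- get_state(): the state, without advancing time (a new reading comes with each control period).
- snapshot(name): name is "scene" or "side" or "wrist"; returns (picture, depth): 400x640x3 uint8, red, green, blue; 400x640 float32, m along the optical axis (not along the pixel's ray), 0 where there is no reading.
- get_calibration(name): a dict with "camera_matrix" (3x3 intrinsics, pixels), "T" (4x4, takes a point from camera to world coordinates). Camera axes: x right, y down, z forward; pixel columns grow to the right and rows downward; lengths in m; the calibration is good to about 2 mm. A picture is of the moment at which its call begins: read the wrist's pose just before it. get_calibration takes no time and is no camera call; for the wrist camera it gives the pose at the moment of the call.
- job_done(): hands the job in, once; it reports no verdict.
The state is a dict: "clock": time; "joints": joint angles; "qd": joint speeds; "joint_efforts": joint torques, N m; "tool_pos": TCP position; "tool_rot": TCP orientation; "contact_force": force on the tool from outside, world axes, zero at the start; "wrist_torque": the same for the moment, N m; "gripper_width": opening from 0.0 (shut) to 1.0 (fully open).
Only numpy, scipy, OpenCV 4.12 (cv2) and the standard library are available. Lean on these libraries where they do the work, as an engineer would, in place of code of your own. Each camera call takes 0.05 s, during which the arm holds its last target.

### The job

Pale chips of wood lie on the sill in front of the little stock pen's gate: grip the scraper block, wipe all three chips off the sill with the block (not with the fingers), and set the block down on the table off the sill. Then take the bolt's red knob, lift the sagging bolt so that its nose clears the bent lip of the keeper while you pull it back out of the keeper, and draw the gate open against its closing spring until its free edge stands about 10 cm out. Finish still gripping the knob and holding the gate there, and leave the other things on the table alone.

Things in the scene. Friction and masses are not known exactly. Their poses are not given: they have to be found in the camera images.
- pen: Low open-topped pine stock pen fixed to the table (position, heading vary), 412 mm wide, from 205 mm before to 250 mm behind its gate. Origin on the table below mid-gate; x points into the pen, away from the robot, y to the hinge post, z up. Keeper and gate's free edge on the -y side. Posts (x -26 to 26 mm): y -206 to -152 (145 mm high, keeper on top) and y 158 to 206 (160 mm high).
- sill_mid (a point): Middle of the top face of the sill, a dark grey board before the gate, fixed to the pen: 190 mm along x (95 mm either way), 270 mm along y (135 mm either way), top 12 mm above the table. Free sides: both ends (y) and the robot-side edge (-x); its +x edge runs under the gate. Axes as pen, at (-110, 0, 12) mm in its frame.
- gate_hinge (a point): Point on the gate's vertical hinge axis at the height of the gate's top (148 mm above the table); in the pen's frame at (0, 150, 148) mm. Axes as pen.
- keeper (a point): Middle of the top edge of the keeper's bent-up lip, in the pen's frame (0, -158, 164) mm. The keeper is a brass U, open at the top, on the post: two cheeks 24 mm apart (tops 198 mm above the table) stop the bolt's nose from moving along x; the lip, 8 mm thick, 16 mm above the keeper's floor, crosses its mouth on the gate's side.
- gate_edge (a point): Top of the gate's free edge, 295 mm from the hinge axis, 148 mm above the table. It is the point that is to stand about 100 mm out from where it is when shut.
- gate (a joint): Opening angle of the pine gate (0.7 kg, 295 mm wide, 30 mm thick, 20 to 148 mm above the table): 0 shut, growing as its free edge swings to the robot (clockwise from above), at most 1.2 rad. A spring always pulls it shut with 0.8 to 1.2 N m (4 to 6 N at the knob). 0.34 rad puts the free edge 100 mm out. It clears the sill by 8 mm, so chips would jam under it.
- barrel (a joint): Lift of the bolt and its loose barrel (rad) about a cross screw on the gate's top, 150 mm from the hinge axis (pen frame (0, 0, 180) mm with the gate shut). 0: sagging under its weight, nose 0.05 rad below level; stop at 0.18. The nose clears the lip from about 0.075 (knob lifted 9 mm; 12 mm is good) and falls back when let go.
- bolt (a joint): How far the bolt is drawn back along its length, towards the hinge (m): 0 to 0.006 when home, at most 0.05. Friction about 1 N; it stays where left. Unlifted, its nose strikes the lip at about 0.008. From 0.030 on the nose is out of the keeper and the gate is free.
- knob (a point): Middle of the bolt's red knob, an upright cylinder 20 mm across, 36 mm high, on a 10 mm stem; bolt home: about (0, -113, 220) mm in the pen's frame, free room all round above the rod. The bolt is a 12 mm steel rod 46 mm below the knob's middle, 0.13 to 0.25 kg; its end, 61 mm beyond the knob, is a turned-down nose 12 mm long, 18 mm wide, 26 mm high.
- scraper: Scraper block with a blue foot and a brown wooden grip, loose, standing upright on the table: foot 120 mm (its x) by 26 mm (y) by 24 mm high, grip 72 by 26 mm above it, from 24 to 66 mm high. Origin in the middle of its underside. 0.10 to 0.21 kg. It may stand to the robot's left or right, and the stapler on the other side.
- chip0: Pale pine chip, loose, about 34 x 22 mm and 10 mm high, flat on the sill (the chips start within 45 mm in -x, 15 mm in +x and 85 mm in y of sill_mid); origin in the middle of its underside. 12 g.
- chip1: Pale pine chip, loose, about 30 x 24 mm and 10 mm high, flat on the sill (the chips start within 45 mm in -x, 15 mm in +x and 85 mm in y of sill_mid); origin in the middle of its underside. 12 g.
- chip2: Pale pine chip, loose, about 32 x 20 mm and 10 mm high, flat on the sill (the chips start within 45 mm in -x, 15 mm in +x and 85 mm in y of sill_mid); origin in the middle of its underside. 12 g.
- stapler: Bystander: black desk stapler, 130 by 34 mm, 57 mm high; origin under its middle.
- mug: Bystander: blue mug, 80 mm in diameter, 92 mm high; origin under its middle.
- tape: Bystander: roll of packing tape lying flat, 100 mm in diameter, 48 mm high; origin under its middle.
Things that resemble listed ones, but are neither listed nor needed, are in the scene too. What is shaped like the scraper but green or turquoise is not meant.

How it is judged:
On the way, in this order (a step that is already met when the one before it is completed fails the run):
1. all three chips wiped off the sill while the scraper block is in the grip ((y of chip0 in the frame of sill_mid above 0.135 m or y of chip0 in the frame of sill_mid below -0.135 m or x of chip0 in the frame of sill_mid below -0.095 m) and (y of chip1 in the frame of sill_mid above 0.135 m or y of chip1 in the frame of sill_mid below -0.135 m or x of chip1 in the frame of sill_mid below -0.095 m) and (y of chip2 in the frame of sill_mid above 0.135 m or y of chip2 in the frame of sill_mid below -0.135 m or x of chip2 in the frame of sill_mid below -0.095 m) and contact force between the fingers and scraper above 0.5 N), for 0.1 s.
2. the scraper block set down on the table off the sill and let go ((y of scraper in the frame of sill_mid above 0.135 m or y of scraper in the frame of sill_mid below -0.135 m or x of scraper in the frame of sill_mid below -0.095 m) and height (world z) of scraper below 0.03 m and contact force between the fingers and scraper below 0.1 N and linear speed of scraper below 0.05 m/s), for 0.2 s.
3. the bolt lifted over the lip and drawn out of the keeper (value of joint bolt above 0.028 m), for 0.1 s.
At the end, for the whole second after the job is handed in: Gate still, its free edge 70 to 140 mm out (0.235 to 0.485 rad), held by the fingers on the bolt (over 1 N); all chips' middles beyond the sill's ends or robot-side edge; the scraper block at rest on the table, its middle off the sill (value of joint gate between 0.235 and 0.485 rad and velocity of joint gate between -0.06 and 0.06 rad/s and contact force between the fingers and bolt above 1 N and (y of chip0 in the frame of sill_mid above 0.135 m or y of chip0 in the frame of sill_mid below -0.135 m or x of chip0 in the frame of sill_mid below -0.095 m) and (y of chip1 in the frame of sill_mid above 0.135 m or y of chip1 in the frame of sill_mid below -0.135 m or x of chip1 in the frame of sill_mid below -0.095 m) and (y of chip2 in the frame of sill_mid above 0.135 m or y of chip2 in the frame of sill_mid below -0.135 m or x of chip2 in the frame of sill_mid below -0.095 m) and (y of scraper in the frame of sill_mid above 0.135 m or y of scraper in the frame of sill_mid below -0.135 m or x of scraper in the frame of sill_mid below -0.095 m) and height (world z) of scraper below 0.03 m and linear speed of scraper below 0.05 m/s); the arm keeps its last pose, push and grip.
It fails at once if a bystander on the table is pushed (40 mm) or tipped (distance of any of stapler, mug, tape from where it was at the start of the episode above 0.04 m or angle between any of stapler, mug, tape's own z axis and vertical above 0.5 rad).
It fails at once if the fingers push a chip (contact force between the fingers and chip0 above 2 N or contact force between the fingers and chip1 above 2 N or contact force between the fingers and chip2 above 2 N).
It also fails if it takes over 72 s, if anything falls off the work surface, if the arm or the gripper's body presses on something with over 40 N, if the wrist force passes 120 N, or if a joint passes its speed limit or range.

## Working session

There is one attempt and no reset: what is moved stays moved. The work goes in short steps, Python scripts to look and compute and a shell command to move; the robot and the scene stay as the last step left them, time stands still between calls to the robot, and variables do not carry over. Pictures are saved under pics/ and viewed, and the job is handed in when it is done.

```bash
mkdir -p pics; ls; cat > h.py <<'E'
import numpy as np, cv2
from plant import *
def snap(n,f):
    T=get_calibration(n); p,d=snapshot(n)
    cv2.imwrite('pics/'+f+'.png',cv2.cvtColor(p,cv2.COLOR_RGB2BGR))
    np.savez('pics/'+f+'.npz',p=p,d=d,K=T['camera_matrix'],T=T['T'])
    return p,d
def load(f):
    z=np.load('pics/'+f+'.npz'); return z['p'],z['d'],np.array(z['K']),np.array(z['T'])
def cloud(f):
    p,d,K,T=load(f); v,u=np.mgrid[:d.shape[0],:d.shape[1]]
    X=np.stack([(u-K[0,2])/K[0,0]*d,(v-K[1,2])/K[1,1]*d,d],-1)@T[:3,:3].T+T[:3,3]
    X[d<=0]=np.nan
    return p,X
def proj(f,P):
    p,d,K,T=load(f); c=(np.asarray(P)-T[:3,3])@T[:3,:3]; c=c@K.T; return c[...,:2]/c[...,2:]
E
python3 - <<'E'
from h import *
print({k:np.round(v,3) for k,v in get_state().items()})
for n in ['scene','side','wrist']: snap(n,n+'0')
E
```

```text
pics
{'clock': np.float64(0.0), 'joints': array([ 1.087,  0.182,  1.608,  0.   ,  1.354, -0.206]), 'qd': array([-0.   ,  0.002,  0.001, -0.   ,  0.001, -0.002]), 'joint_efforts': array([ 1.0000e-03, -4.4487e+01, -3.5134e+01,  0.0000e+00,  9.0000e-03,
        0.0000e+00]), 'tool_pos': array([0.157, 0.552, 0.23 ]), 'tool_rot': array([[-0.962,  0.274, -0.001],
       [ 0.274,  0.962, -0.002],
       [ 0.   , -0.002, -1.   ]]), 'contact_force': array([0.019, 1.084, 0.038]), 'wrist_torque': array([-0.042,  0.012,  0.036]), 'gripper_width': np.float64(1.0)}
```

View pics/scene0.png

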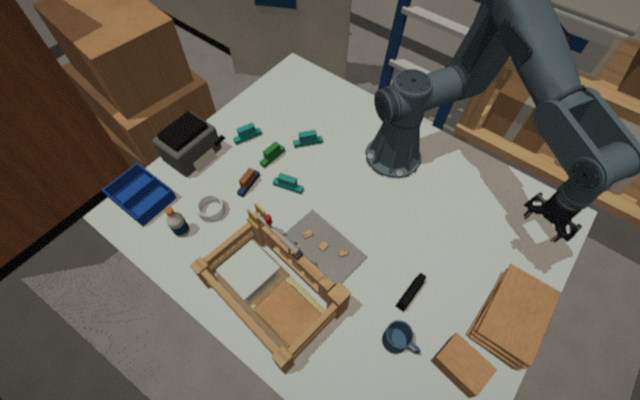

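View pics/side0.png

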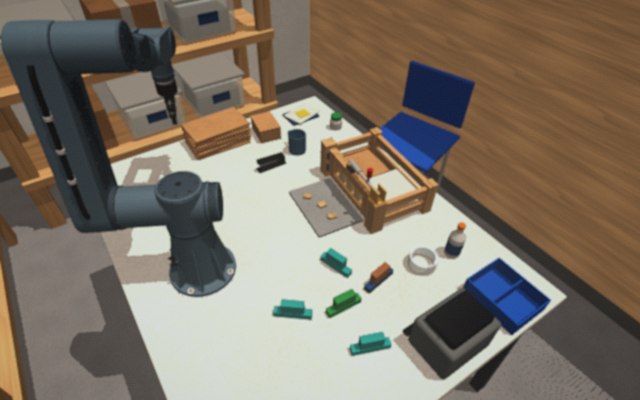

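View pics/wrist0.png

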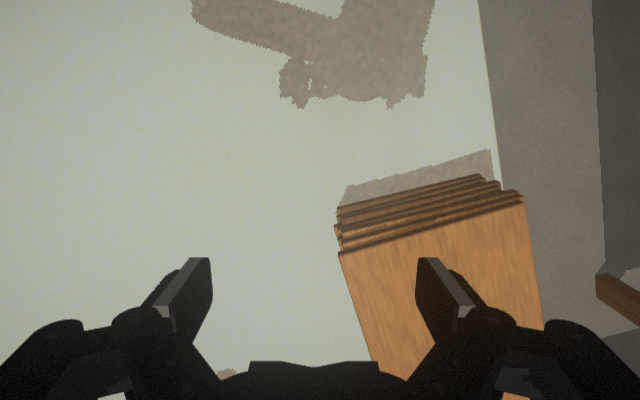

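Scraper candidates in scene0: (248,132), (307,138) and (288,184) are turquoise, (272,154) is green, and (248,181) has a brown grip on a blue foot. Only (248,181) fits the description; in the side view it is at (379,276). The sill is at about (318,250), with chips at (307,234), (323,246) and (342,253). The knob is at (267,219). I'll enlarge the crop and measure.

```bash
python3 - <<'E'
from h import *
a=cv2.imread('pics/scene0.png')[110:290,180:380]; b=cv2.imread('pics/side0.png')[130:310,260:460]
cv2.imwrite('pics/crop0.png',np.hstack([cv2.resize(a,None,fx=2,fy=3*2/3),cv2.resize(b,None,fx=2,fy=2)]))
for f in ['scene0','side0']:
    p,X=cloud(f); h=cv2.cvtColor(p,cv2.COLOR_RGB2HSV).astype(int)
    z=X[...,2]; ok=np.isfinite(z)&(z>-.01)&(z<.3)
    print(f)
    def rep(n,m,k=6):
        c,l,s,ce=cv2.connectedComponentsWithStats(m.astype(np.uint8),connectivity=8)
        for i in range(1,c):
            if s[i,4]>=k:
                q=X[l==i]; print(n,s[i,4],ce[i].round(0),np.nanmedian(q,0).round(4),np.nanmin(q,0).round(3),np.nanmax(q,0).round(3))
    rep('blue',ok&(h[...,0]>105)&(h[...,0]<130)&(h[...,1]>120)&(z<.08))
    rep('brown',ok&(h[...,0]<18)&(h[...,1]>110)&(z>.02)&(z<.1)&(X[...,1]<-.1)&(X[...,0]<.6))
    rep('red',ok&((h[...,0]<6)|(h[...,0]>174))&(h[...,1]>150)&(z>.15))
    rep('pale',ok&(h[...,0]<25)&(h[...,1]>60)&(z>.008)&(z<.035)&(X[...,0]<.7))
E
```

```text
scene0
blue 116 [399.  20.] [-0.762  -0.4484  0.0337] [-0.782 -0.475 -0.009] [-0.749 -0.418  0.079]
blue 2342 [139. 193.] [ 0.759  -0.6379  0.0194] [ 0.681 -0.744 -0.003] [ 0.841 -0.534  0.066]
blue 14 [257. 174.] [ 0.4214 -0.3637  0.0226] [ 0.415 -0.376  0.013] [ 0.433 -0.357  0.026]
blue 33 [242. 191.] [ 0.5187 -0.3526  0.0235] [ 0.499 -0.365  0.014] [ 0.529 -0.343  0.03 ]
blue 51 [181. 230.] [ 0.7714 -0.3908  0.0473] [ 0.746 -0.405  0.029] [ 0.788 -0.385  0.066]
brown 1571 [136.  76.] [ 0.388  -1.0961  0.0613] [ 0.15  -1.615  0.02 ] [ 0.52  -1.061  0.1  ]
brown 192 [59. 73.] [ 0.5764 -1.4244  0.0607] [ 0.551 -1.439  0.02 ] [ 0.6   -1.414  0.1  ]
brown 163 [247. 178.] [ 0.4741 -0.3563  0.0623] [ 0.437 -0.379  0.026] [ 0.506 -0.345  0.072]
red 43 [268. 219.] [ 0.6182 -0.0984  0.2363] [ 0.608 -0.112  0.212] [ 0.623 -0.091  0.243]
pale 523 [140.  82.] [ 0.3783 -1.0959  0.0217] [ 0.144 -1.628  0.008] [ 0.518 -1.062  0.035]
pale 21 [501.  72.] [-0.7268  0.1411  0.0217] [-0.761  0.133  0.008] [-0.719  0.145  0.033]
pale 202 [53. 86.] [ 0.6293 -1.4249  0.0206] [ 0.55  -1.437  0.008] [ 0.6
[... 2107 characters left out ...]
le 316 [220. 148.] [0.3252 0.5595 0.0197] [0.211 0.544 0.008] [0.473 0.713 0.035]
pale 148 [340. 188.] [0.6205 0.0625 0.0264] [ 0.6   -0.123  0.008] [0.637 0.213 0.035]
pale 48 [307. 196.] [0.4835 0.0942 0.0197] [0.466 0.074 0.008] [0.507 0.12  0.028]
pale 52 [322. 204.] [0.506  0.0223 0.0193] [0.491 0.007 0.008] [0.528 0.05  0.027]
pale 56 [332. 215.] [ 0.5045 -0.0492  0.0197] [ 0.486 -0.065  0.008] [ 0.531 -0.021  0.029]
pale 8 [394. 219.] [ 0.6819 -0.1997  0.033 ] [ 0.667 -0.202  0.031] [ 0.693 -0.197  0.034]
pale 98 [373. 227.] [ 0.5867 -0.193   0.022 ] [ 0.579 -0.2    0.008] [ 0.638 -0.141  0.035]
pale 7 [372. 281.] [ 0.4371 -0.3694  0.0301] [ 0.435 -0.384  0.027] [ 0.44  -0.361  0.035]
```

View pics/crop0.png

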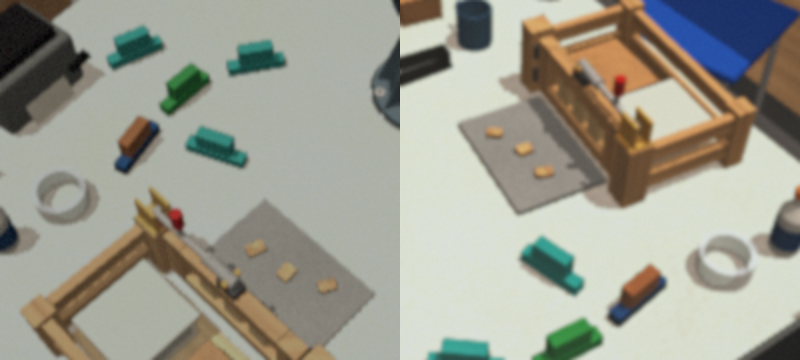

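The crop confirms it: the brown grip on a dark-blue foot is the scraper, and its neighbours are green or turquoise. Next I'll fit the pen and sill and make a rectified top view.

```bash
python3 - <<'E'
from h import *
S=500 # px/m ; x 0.1..0.95 up ; y -0.75..0.55
def topdown(z0,fs):
    xs=np.arange(.95,.1,-1/S); ys=np.arange(.45,-.75,-1/S)
    Y,Xx=np.meshgrid(ys,xs); P=np.stack([Xx,Y,np.full_like(Y,z0)],-1); o=[]
    for f in fs:
        m=proj(f,P).astype(np.float32); o.append(cv2.remap(cv2.imread('pics/'+f+'.png'),m[...,0],m[...,1],cv2.INTER_LINEAR))
    return o
o=topdown(.012,['scene0','side0'])
for i,a in enumerate(o):
    for k in range(1,10): 
        cv2.line(a,(0,int((.95-k/10)*S)),(8,int((.95-k/10)*S)),(0,0,255),1)
    cv2.imwrite(f'pics/top{i}.png',a)
# sill points
for f in ['scene0','side0']:
    p,X=cloud(f); h=cv2.cvtColor(p,cv2.COLOR_RGB2HSV).astype(int); z=X[...,2]
    m=np.isfinite(z)&(abs(z-.012)<.012)&(h[...,2]<165)&(h[...,2]>60)&(h[...,1]<70)&(X[...,0]>.3)&(X[...,0]<.65)&(abs(X[...,1])<.3)
    m=cv2.morphologyEx(m.astype(np.uint8),cv2.MORPH_OPEN,np.ones((3,3)))
    m=cv2.morphologyEx(m,cv2.MORPH_CLOSE,np.ones((11,11)))
    c,l,s,ce=cv2.connectedComponentsWithStats(m); i=1+s[1:,4].argmax()
    cs,_=cv2.findContours((l==i).astype(np.uint8),cv2.RETR_EXTERNAL,cv2.CHAIN_APPROX_NONE)
    cc=cs[0][:,0].astype(float)
    _,_,K,T=load(f)
    r=np.c_[(cc-K[:2,2])/[K[0,0],K[1,1]],np.ones(len(cc))]@T[:3,:3].T
    P=T[:3,3]+r*((.012-T[2,3])/r[:,2])[:,None]
    R=cv2.minAreaRect((P[:,:2]*1000).astype(np.float32)); print(f,s[i],R,cv2.boxPoints(R).round(0).tolist())
    # gate top / pen tops
    for zz in [.148,.160]:
        mm=np.isfinite(z)&(abs(z-zz)<.006)&(X[...,0]>.5)&(X[...,0]<.95)&(abs(X[...,1])<.35)
        q=X[mm]; print(zz,len(q),np.percentile(q,[1,50,99],axis=0).round(3).tolist())
E
```

```text
scene0 [ 285  211   82   73 2976] ((497.6014709472656, 27.169044494628906), (274.59716796875, 153.03269958496094), 83.18511962890625) [[405.0, -100.0], [557.0, -118.0], [590.0, 154.0], [438.0, 173.0]]
0.148 787 [[0.599, -0.21, 0.142], [0.634, 0.056, 0.147], [0.881, 0.214, 0.153]]
0.16 361 [[0.593, -0.181, 0.155], [0.644, 0.187, 0.16], [0.676, 0.216, 0.166]]
side0 [ 290  178   74   59 2454] ((518.9723510742188, 15.295974731445312), (276.8423767089844, 200.13394165039062), 83.68701171875) [[404.0, -111.0], [603.0, -133.0], [634.0, 142.0], [435.0, 164.0]]
0.148 490 [[0.583, -0.209, 0.142], [0.623, -0.033, 0.147], [0.858, 0.199, 0.153]]
0.16 165 [[0.589, -0.192, 0.154], [0.631, 0.172, 0.159], [0.674, 0.213, 0.166]]
```

View pics/top0.png

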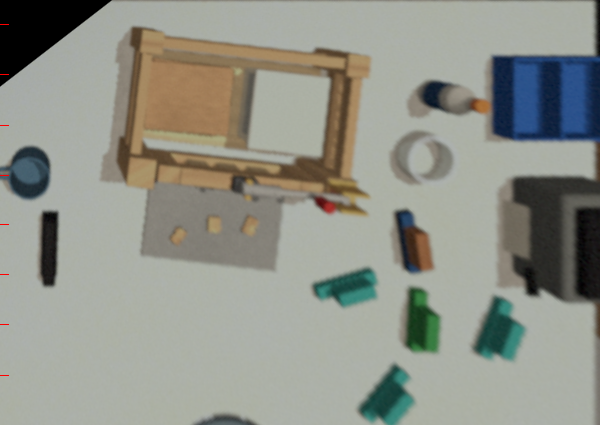

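View pics/top1.png

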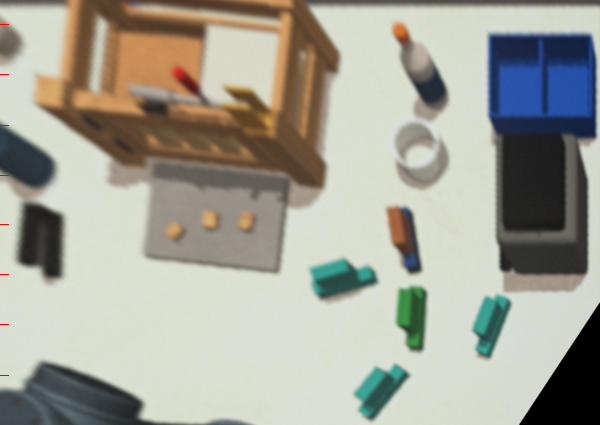

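The sill fit gives a yaw of about -6.4°, sill_mid at about (0.515, 0.021) and the pen origin at about (0.624, 0.008). That predicts the knob at (0.611, -0.104), and I measured (0.614, -0.104), so they agree. Next I'll move toward the scraper for a wrist look.

```bash
cat > tgt.py <<'E'
import sys
from h import *
# usage: tgt.py x y z [yaw_of_tool_x_deg]  -> delta in tool frame
a=[float(v) for v in sys.argv[1:]]
s=get_state(); R=np.array(s['tool_rot']); p=np.array(s['tool_pos'])
d=R.T@(np.array(a[:3])-p)*1000
yaw=np.degrees(np.arctan2(R[1,0],R[0,0]))
print('t',round(float(s['clock']),2),'pos',p.round(4),'yaw',round(yaw,1),'zax',R[:,2].round(3),'F',np.round(s['contact_force'],1),'w',round(float(s['gripper_width']),3))
print('d_tool',d.round(1),'norm',np.linalg.norm(d).round(1))
if len(a)>3:
    t=np.radians(a[3]); W=np.array([[np.cos(t),np.sin(t),0],[np.sin(t),-np.cos(t),0],[0,0,-1]])
    print('rotvec deg',np.degrees(cv2.Rodrigues(R.T@W)[0].ravel()).round(1))
E
python3 -m pendant '[[-32.5,-25.5,0,0,0,0,1],[-32.5,-25.5,0,0,0,0,1],[-32.5,-25.5,0,0,0,0,1],[-32.5,-25.5,0,0,0,0,1],[-32.5,-25.5,0,0,0,0,1]]'
python3 -m pendant '[[-32.5,-25.5,0,0,0,0,1],[-32.5,-25.5,0,0,0,0,1],[-32.5,-25.5,0,0,0,0,1],[-32.5,-25.5,0,0,0,0,1],[-32.5,-25.5,0,0,0,0,1]]'
python3 tgt.py .42 -.366 .231 189
```

```text
clock: 0.57
tool_pos: [0.2764, 0.3857, 0.228]
tool_rot: [[-0.965, 0.261, -0.004], [0.261, 0.965, -0.001], [0.003, -0.002, -1.0]]
contact_force: [0.9, 0.3, 0.5]
gripper_width: 1.0
clock: 0.98
tool_pos: [0.3989, 0.2167, 0.2274]
tool_rot: [[-0.966, 0.259, -0.003], [0.259, 0.966, -0.001], [0.003, -0.002, -1.0]]
contact_force: [1.8, 1.0, 0.1]
gripper_width: 0.999
t 0.98 pos [0.3989 0.2167 0.2274] yaw 165.0 zax [-0.003 -0.001 -1.   ] F [1.8 1.  0.1] w 0.999
d_tool [-171.3 -557.4   -3.1] norm 583.1
rotvec deg [ -0.1  -0.2 -24. ]
```

```bash

python3 -m pendant '[[-12,-39,-2,0,0,0,1],[-12,-39,-2,0,0,0,1],[-12,-39,0,0,0,0,1],[-12,-39,0,0,0,0,1],[-12,-39,0,0,0,0,1]]' >/dev/null
python3 -m pendant '[[-12,-39,0,0,0,0,1],[-12,-39,0,0,0,0,1],[-12,-39,0,0,0,0,1],[-12,-39,0,0,0,0,1],[-12,-39,0,0,0,0,1]]' >/dev/null
python3 -m pendant '[[0,0,0,0,0,-6,1],[0,0,0,0,0,-6,1],[0,0,0,0,0,-6,1],[0,0,0,0,0,-6,1],[0,0,0,0,0,0,1]]'
python3 tgt.py .42 -.366 .231 189
```

```text
clock: 2.23
tool_pos: [0.4106, -0.2105, 0.2308]
tool_rot: [[-0.987, -0.16, -0.001], [-0.16, 0.987, -0.003], [0.001, -0.003, -1.0]]
contact_force: [0.2, -0.2, 0.2]
gripper_width: 0.997
t 2.23 pos [ 0.4106 -0.2105  0.2308] yaw -170.8 zax [-0.001 -0.003 -1.   ] F [ 0.2 -0.2  0.2] w 0.997
d_tool [  15.6 -155.     0.2] norm 155.8
rotvec deg [-0.2 -0.1  0.2]
```

```bash

python3 -m pendant '[[0,-38,0,0,0,0,1],[0,-38,0,0,0,0,1],[0,-38,0,0,0,0,1],[0,-36,0,0,0,0,1],[0,0,0,0,0,0,1]]' 
python3 - <<'E'
from h import *
snap('wrist','w1')
p,X=cloud('w1'); print(X[200,320],X[380,320],X[20,320])
E
```

```text
clock: 2.65
tool_pos: [0.4347, -0.3613, 0.2295]
tool_rot: [[-0.989, -0.149, -0.001], [-0.149, 0.989, -0.001], [0.001, -0.001, -1.0]]
contact_force: [-0.5, 1.1, 1.3]
gripper_width: 1.002
[ 0.47075272 -0.3487268  -0.00212905] [ 0.42360614 -0.36145133  0.30905497] [ 0.30305381 -0.37598738  0.06649873]
```

View pics/w1.png

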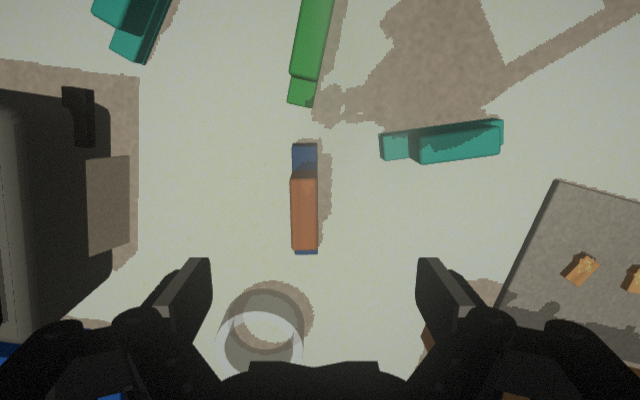

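w1 shows the scraper (brown grip at (305,215), blue foot at (305,160) and (305,252)). The tape is below it in the picture at (265,325), and the sill with chips is at the right.

```bash
python3 - <<'E'
from h import *
p,X=cloud('w1'); h=cv2.cvtColor(p,cv2.COLOR_RGB2HSV).astype(int); z=X[...,2]
v,u=np.mgrid[:400,:640]; box=(u>280)&(u<335)&(v>130)&(v<265)
m=box&(h[...,0]<16)&(h[...,1]>110)&(abs(z-.066)<.006)
R=cv2.minAreaRect((X[m][:,:2]*1000).astype(np.float32)); print('top',m.sum(),np.median(z[m]),R,X[m][:,:2].mean(0))
m=box&(z>.018)&(abs(z-.024)<.006)
print('foot',m.sum(),X[m].mean(0), X[m].min(0),X[m].max(0))
m=box&(z>.015); R=cv2.minAreaRect((X[m][:,:2]*1000).astype(np.float32)); print('all',R)
# chips
m=(abs(z-.021)<.006)&(h[...,0]<25)&(h[...,1]>90)&(u>480)
c,l,s,ce=cv2.connectedComponentsWithStats(m.astype(np.uint8))
for i in range(1,c):
    if s[i,4]>60: print(ce[i],X[l==i].mean(0))
m=(u>200)&(u<320)&(v>280)&(v<380)&(abs(z-.048)<.006); print('tape',X[m].min(0),X[m].max(0))
E
python3 tgt.py .468 -.366 .231 190
```

```text
top 1724 0.06581942139570651 ((468.57244873046875, -366.15509033203125), (69.90106201171875, 23.912147521972656), 9.059886932373047) [ 0.46798479 -0.36649145]
foot 726 [ 0.43486674 -0.37108472  0.02384205] [ 0.40752008 -0.38711783  0.01922839] [ 0.52775902 -0.34429257  0.02971099]
all ((467.37811279296875, -365.9019775390625), (118.63211822509766, 25.8183650970459), 8.847655296325684)
[580.19069069 269.06906907] [ 0.50052056 -0.04928018  0.02105097]
[632.60493827 280.47530864] [0.50569466 0.01550029 0.0201645 ]
tape [ 0.587763   -0.44252773  0.04200328] [ 0.67791501 -0.34352279  0.04996024]
t 2.7 pos [ 0.4344 -0.3587  0.2292] yaw -171.4 zax [-0.002  0.001 -1.   ] F [ 0.1  0.1 -0. ] w 0.996
d_tool [-32.1 -12.3  -1.9] norm 34.4
rotvec deg [ 0.1 -0.1 -1.4]
```

Scraper fit: centre (0.468, -0.366), yaw 9°, size 119×26 with the top at 66 mm, which matches the description. I'll descend with the jaws across its 26 mm width.

```bash

python3 -m pendant '[[-32,-12,0,0,0,0,1],[0,0,40,0,0,0,1],[0,0,40,0,0,0,1],[0,0,40,0,0,0,1],[0,0,0,0,0,0,1]]' >/dev/null
python3 tgt.py .468 -.366 .025 189
```

```text
t 3.12 pos [ 0.4699 -0.3632  0.1085] yaw -172.1 zax [ 0.001 -0.001 -1.   ] F [-1.2  2.4 -0.8] w 0.997
d_tool [ 2.4 -2.4 83.5] norm 83.5
rotvec deg [-0.1  0.1 -1.1]
```

```bash

python3 -m pendant '[[2,-2,35,0,0,-1,1],[0,0,30,0,0,0,1],[0,0,18,0,0,0,1],[0,0,0,0,0,0,1]]' >/dev/null
python3 tgt.py .468 -.366 .025 189
python3 -m pendant '[[0,0,0,0,0,0,0],[0,0,0,0,0,0,0],[0,0,0,0,0,0,0],[0,0,0,0,0,0,0],[0,0,0,0,0,0,0]]' 50
python3 -m pendant '[[0,0,0,0,0,0,0],[0,0,0,0,0,0,0],[0,0,0,0,0,0,0],[0,0,0,0,0,0,0]]' 50
python3 tgt.py .468 -.366 .025 189
```

```text
t 3.45 pos [ 0.4705 -0.3629  0.0307] yaw -171.3 zax [ 0.002 -0.001 -1.   ] F [-0.1 -0.8 -0.8] w 1.0
d_tool [ 3.  -2.7  5.7] norm 7.0
rotvec deg [-0.1  0.1 -0.3]
clock: 3.87
tool_pos: [0.4744, -0.3647, 0.0405]
tool_rot: [[-0.989, -0.15, 0.009], [-0.15, 0.989, -0.008], [-0.008, -0.01, -1.0]]
contact_force: [-1.9, 0.5, 3.8]
gripper_width: 0.3
clock: 4.2
tool_pos: [0.4752, -0.3657, 0.0429]
tool_rot: [[-0.989, -0.15, 0.011], [-0.15, 0.989, -0.011], [-0.01, -0.013, -1.0]]
contact_force: [-0.1, -0.5, -2.4]
gripper_width: 0.297
t 4.2 pos [ 0.4752 -0.3657  0.0429] yaw -171.4 zax [ 0.011 -0.011 -1.   ] F [-0.1 -0.5 -2.4] w 0.297
d_tool [ 7.4  1.  17.8] norm 19.3
rotvec deg [-0.7  0.5 -0.4]
```

The TCP rose 12 mm while the jaws closed. I'll look before lifting.

```bash
python3 - <<'E'
from h import *
a,_=snap('wrist','w2'); b,_=snap('side','s2')
cv2.imwrite('pics/c2.png',cv2.cvtColor(np.hstack([a[100:,150:500][:, :350],cv2.resize(b[215:315,330:430],(300,300))]),cv2.COLOR_RGB2BGR))
E
python3 tgt.py .468 -.366 .025 189
```

```text
t 4.3 pos [ 0.4752 -0.3656  0.0427] yaw -171.4 zax [ 0.011 -0.011 -1.   ] F [-0.8 -0.5 -0.7] w 0.293
d_tool [ 7.3  0.9 17.6] norm 19.1
rotvec deg [-0.7  0.5 -0.4]
```

View pics/c2.png

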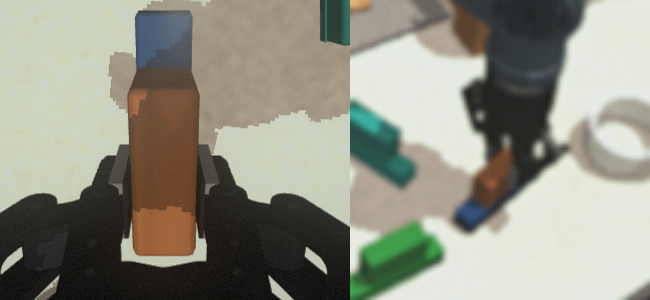

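```bash
python3 - <<'E'
from h import *
p,X=cloud('w2')
for v,u in [(120,315),(140,315),(160,315),(185,315),(200,315),(240,315),(300,315),(340,315),(250,275),(260,270),(290,275),(250,355)]:
    print((u,v),p[v,u],X[v,u].round(4))
E
```

```text
(315, 120) [ 90 106 124] [ 0.4135 -0.3746  0.0262]
(315, 140) [ 82  99 120] [ 0.4224 -0.3733  0.0259]
(315, 160) [75 80 89] [ 0.4312 -0.3719  0.0275]
(315, 185) [84 71 59] [ 0.4338 -0.3712  0.063 ]
(315, 200) [120  83  57] [ 0.4381 -0.3705  0.0676]
(315, 240) [113  76  52] [ 0.4529 -0.3682  0.0683]
(315, 300) [109  70  44] [ 0.4778 -0.3644  0.0681]
(315, 340) [161 101  61] [ 0.4961 -0.3617  0.0681]
(275, 250) [81 79 70] [ 0.4665 -0.3831  0.0532]
(270, 260) [82 79 71] [ 0.4665 -0.384   0.0626]
(275, 290) [47 43 37] [ 0.468  -0.3797  0.0807]
(355, 250) [81 76 66] [ 0.461  -0.3504  0.0538]
```

View pics/w2.png

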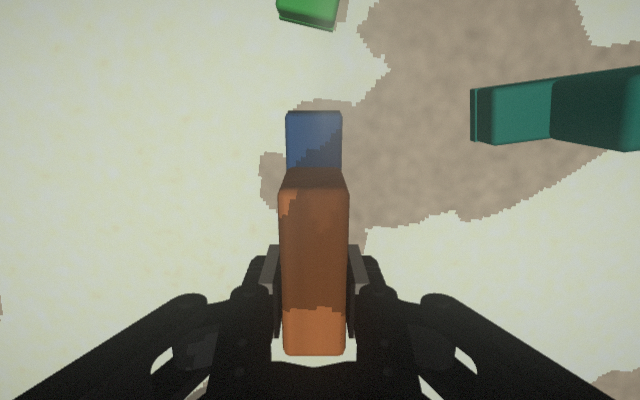

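The block is gripped but too near its top, with pads around 53–60 mm on a top at 68 mm. I'll open, lower and regrasp, holding the height while the jaws close.

```bash

python3 -m pendant '[[0,0,0,0,0,0,1],[0,0,0,0,0,0,1],[0,0,0,0,0,0,1],[5,0,6,-0.6,0.5,0,1],[2,0,6,0,0,0,1]]' 50 >/dev/null
python3 tgt.py .468 -.366 .030 189
```

```text
t 4.72 pos [ 0.469  -0.3678  0.0315] yaw -171.3 zax [ 0.002 -0.003 -1.   ] F [-0.5  1.2  0.7] w 0.974
d_tool [0.7 2.  1.5] norm 2.5
rotvec deg [-0.2  0.1 -0.3]
```

```bash

python3 -m pendant '[[0,1,3,0,0,0,0.5],[0,0,2,0,0,0,0.4],[0,0,2,0,0,0,0.4]]' 30
python3 tgt.py .468 -.366 .030 189
python3 -m pendant '[[0,0,0,0,0,0,0.3]]' 30
python3 -m pendant '[[0,0,0,0,0,0,0.25]]' 30
python3 -m pendant '[[0,0,0,0,0,0,0.25]]' 30
```

```text
clock: 4.97
tool_pos: [0.4675, -0.3664, 0.0219]
tool_rot: [[-0.989, -0.15, 0.0], [-0.15, 0.989, -0.001], [-0.0, -0.001, -1.0]]
contact_force: [-0.6, 0.9, -0.2]
gripper_width: 0.601
t 4.97 pos [ 0.4675 -0.3664  0.0219] yaw -171.4 zax [ 0.    -0.001 -1.   ] F [-0.6  0.9 -0.2] w 0.601
d_tool [-0.6  0.3 -8.1] norm 8.1
rotvec deg [-0.1  0.  -0.4]
clock: 5.05
tool_pos: [0.4671, -0.366, 0.0211]
tool_rot: [[-0.989, -0.149, -0.001], [-0.149, 0.989, -0.0], [0.001, -0.0, -1.0]]
contact_force: [-0.0, -0.2, -0.4]
gripper_width: 0.451
clock: 5.13
tool_pos: [0.4671, -0.366, 0.0209]
tool_rot: [[-0.989, -0.149, -0.001], [-0.149, 0.989, -0.0], [0.001, -0.0, -1.0]]
contact_force: [-0.8, 0.9, 14.2]
gripper_width: 0.301
clock: 5.22
tool_pos: [0.4671, -0.366, 0.021]
tool_rot: [[-0.989, -0.15, -0.001], [-0.15, 0.989, -0.0], [0.001, -0.0, -1.0]]
contact_force: [-0.6, 0.7, 0.9]
gripper_width: 0.302
```

```bash

python3 -m pendant '[[0,0,-4,0,0,0,0.35],[0,0,-2,0,0,0,0.28]]' 30
python3 -m pendant '[[0,0,0,0,0,0,0]]' 60
python3 -m pendant '[[0,0,0,0,0,0,0]]' 60
python3 -m pendant '[[0,0,0,0,0,0,0]]' 60
python3 -m pendant '[[0,0,0,0,0,0,0]]' 60
```

```text
clock: 5.38
tool_pos: [0.467, -0.3657, 0.027]
tool_rot: [[-0.989, -0.15, -0.001], [-0.15, 0.989, 0.0], [0.001, 0.001, -1.0]]
contact_force: [-0.1, 0.4, -1.4]
gripper_width: 0.297
clock: 5.47
tool_pos: [0.4671, -0.3658, 0.0275]
tool_rot: [[-0.989, -0.15, -0.001], [-0.15, 0.989, 0.0], [0.001, 0.0, -1.0]]
contact_force: [-1.3, 0.4, -1.3]
gripper_width: 0.299
clock: 5.55
tool_pos: [0.4671, -0.3657, 0.0277]
tool_rot: [[-0.989, -0.15, -0.001], [-0.15, 0.989, -0.0], [0.001, 0.0, -1.0]]
contact_force: [-0.1, 0.4, -2.4]
gripper_width: 0.291
clock: 5.63
tool_pos: [0.4671, -0.3657, 0.0277]
tool_rot: [[-0.989, -0.15, -0.001], [-0.15, 0.989, -0.0], [0.001, -0.0, -1.0]]
contact_force: [1.4, -0.2, -1.8]
gripper_width: 0.293
clock: 5.72
tool_pos: [0.4671, -0.3656, 0.0277]
tool_rot: [[-0.989, -0.15, -0.001], [-0.15, 0.989, -0.0], [0.001, 0.0, -1.0]]
contact_force: [0.4, 0.5, -2.3]
gripper_width: 0.295
```

Firmly gripped: jaws at 0.295 (25 mm), and the force of about -2 N fits the block's weight. Now lift, turn to the pen's heading and carry it over the sill's right end.

```bash

python3 -m pendant '[[0,0,-30,0,0,0,0],[0,0,-30,0,0,0,0],[0,0,0,0,0,5,0],[0,0,0,0,0,5,0],[0,0,0,0,0,5,0]]' 60
python3 tgt.py .477 -.0905 .09 173.6
```

```text
clock: 6.13
tool_pos: [0.466, -0.3643, 0.0884]
tool_rot: [[-0.993, 0.119, -0.004], [0.119, 0.993, 0.003], [0.004, 0.003, -1.0]]
contact_force: [-0.3, -0.5, -2.1]
gripper_width: 0.299
t 6.13 pos [ 0.466  -0.3643  0.0884] yaw 173.2 zax [-0.004  0.003 -1.   ] F [-0.3 -0.5 -2.1] w 0.299
d_tool [ 21.7 273.1  -0.8] norm 274.0
rotvec deg [ 0.2 -0.2 -0.4]
```

```bash

python3 -m pendant '[[0,0,-25,0,0,0,0],[3,34,0,0,0,0,0],[3,38,0,0,0,0,0],[3,38,0,0,0,0,0],[3,38,0,0,0,0,0]]' 60
python3 -m pendant '[[3,38,0,0,0,0,0],[3,38,0,0,0,0,0],[2,25,0,0,0,0,0],[0,0,0,0,0,0,0]]' 60
python3 tgt.py .477 -.0905 .09 173.6
python3 - <<'E'
from h import *
snap('wrist','w3')
E
```

```text
clock: 6.55
tool_pos: [0.473, -0.2202, 0.1155]
tool_rot: [[-0.991, 0.135, 0.0], [0.135, 0.991, -0.002], [-0.0, -0.002, -1.0]]
contact_force: [0.8, 0.0, -1.5]
gripper_width: 0.298
clock: 6.88
tool_pos: [0.4768, -0.1082, 0.115]
tool_rot: [[-0.991, 0.132, -0.001], [0.132, 0.991, 0.001], [0.001, 0.001, -1.0]]
contact_force: [0.6, -0.4, -1.7]
gripper_width: 0.299
t 6.88 pos [ 0.4768 -0.1082  0.115 ] yaw 172.4 zax [-0.001  0.001 -1.   ] F [ 0.6 -0.4 -1.7] w 0.299
d_tool [ 2.1 17.5 25. ] norm 30.6
rotvec deg [ 0.  -0.1 -1.2]
```

View pics/w3.png

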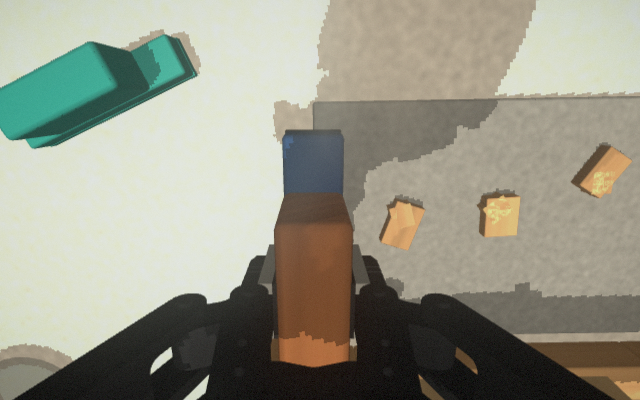

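w3 shows the block upright in the jaws at (313,280) and the three chips at (402,224), (500,216) and (602,171). The sill's front-right corner is at (315,102). I'll measure the block's height and the sill corner.

```bash
python3 - <<'E'
from h import *
p,X=cloud('w3'); h=cv2.cvtColor(p,cv2.COLOR_RGB2HSV).astype(int); z=X[...,2]
print('foot top',X[150:190,290:335].reshape(-1,3).mean(0),X[135,313],'grip top',X[240:340,290:335,2].mean())
print('sill z',X[120:140,520:620,2].mean(),'table z',X[60:85,560:620,2].mean())
# front edge line: gradient of brightness
g=p.mean(2)
es=[]
for u in range(510,640,10):
    col=g[85:110,u]; v=85+np.argmin(np.diff(cv2.GaussianBlur(col.reshape(-1,1),(1,5),0).ravel()))
    es.append(X[v+2,u])
es=np.array(es); print(es[[0,4,8,12]].round(4)); c=np.polyfit(es[:,1],es[:,0],1); print('front edge x=a*y+b',c,'yaw',-np.degrees(np.arctan(c[0])))
m=(abs(z-.021)<.006)&(h[...,0]<25)&(h[...,1]>90)
c_,l,s,ce=cv2.connectedComponentsWithStats(m.astype(np.uint8))
ex=np.array([.9937,-.112]);ey=np.array([.112,.9937])
for i in range(1,c_):
    if s[i,4]>200:
        q=X[l==i][:,:2]-[.515,.021]; print(ce[i],X[l==i].mean(0),'pen x',(q@ex).min(),(q@ex).max(),'y',(q@ey).min(),(q@ey).max())
for v in (106,112,120): print(X[v,310],X[v,316],X[v,322])
E
```

```text
foot top [nan nan nan] [ 0.42010706 -0.10090413  0.11210736] grip top nan
sill z nan table z nan
[[4.231e-01 4.020e-02 7.000e-04]
 [4.255e-01 6.860e-02 4.000e-04]
 [4.278e-01 9.620e-02 1.100e-03]
 [4.327e-01 1.162e-01 1.070e-02]]
front edge x=a*y+b [0.12363145 0.41717223] yaw -7.0477974091235565
[602.17394054 171.00126502] [0.48029063 0.09395335 0.02105877] pen x -0.05964429760291259 -0.023463682721073173 y 0.05340082586900391 0.0873739494445477
[499.57142857 215.        ] [0.50337452 0.02361491 0.02127306] pen x -0.027754163965743085 0.004419852667076147 y -0.012387528069681167 0.015051999732629622
[401.36400818 223.84321745] [ 0.50062356 -0.04709406  0.02158365] pen x -0.024541279894135012 0.013518800528473984 y -0.08366371196861105 -0.05366385887410511
[584.27912088 344.03296703] [0.62088886 0.09077461 0.02460661] pen x 0.09620841031960647 0.09947872266867652 y 0.037265443218830276 0.12578936944860458
[ 4.10311241e-01 -1.01823310e-01 -2.51282955e-05] [ 0.41065098 -0.09761182  0.01215822] [ 0.41122324 -0.0935101   0.01092707]
[ 0.4144739  -0.10239699 -0.00052117] [ 0.41457847 -0.09813521  0.01287774] [ 0.41509782 -0.09406804  0.01361393]
[ 4.20058928e-01 -1.03158290e-01 -2.45232896e-04] [ 0.41998898 -0.09883492  0.0111659 ] [ 0.42041658 -0.09473535  0.01330576]
```

```bash
python3 - <<'E'
from h import *
p,X=cloud('w3')
print('foot',np.nanmedian(X[140:185,290:335].reshape(-1,3),0),'grip',np.nanmedian(X[230:330,290:335].reshape(-1,3),0),'sill',np.nanmedian(X[115:135,540:620,2]),'table',np.nanmedian(X[60:85,560:620,2]))
E
python3 tgt.py .477 -.088 .045 173.4
```

```text
foot [ 0.43116274 -0.10281969  0.11292225] grip [ 0.46280845 -0.10696205  0.15491228] sill 0.011949276310372958 table -4.3584823650466564e-05
t 6.93 pos [ 0.477  -0.1098  0.1151] yaw 172.4 zax [-0.001 -0.    -1.   ] F [ 0.   0.7 -1.6] w 0.297
d_tool [ 2.8 21.6 70.1] norm 73.4
rotvec deg [-0. -0. -1.]
```

```bash

python3 -m pendant '[[3,21,0,0,0,-1,0],[0,0,30,0,0,0,0],[0,0,30,0,0,0,0],[0,0,8,0,0,0,0],[0,0,0,0,0,0,0]]' 60
python3 tgt.py .477 -.088 .040 173.4
```

```text
clock: 7.35
tool_pos: [0.4807, -0.0922, 0.0482]
tool_rot: [[-0.994, 0.113, 0.007], [0.113, 0.994, -0.006], [-0.008, -0.005, -1.0]]
contact_force: [-0.4, -0.3, -1.8]
gripper_width: 0.3
t 7.35 pos [ 0.4807 -0.0922  0.0482] yaw 173.5 zax [ 0.007 -0.006 -1.   ] F [-0.4 -0.3 -1.8] w 0.3
d_tool [4.2 3.8 8.2] norm 9.9
rotvec deg [-0.3  0.5  0.1]
```

```bash

python3 -m pendant '[[3,0,4,-0.3,0.5,0,0],[0,0,3,0,0,0,0],[0,0,1,0,0,0,0],[0,0,0,0,0,0,0]]' 60
python3 tgt.py .477 -.088 .040 173.4
```

```text
clock: 7.68
tool_pos: [0.479, -0.095, 0.0421]
tool_rot: [[-0.993, 0.116, 0.0], [0.116, 0.993, -0.0], [-0.0, -0.0, -1.0]]
contact_force: [-0.2, 0.7, -1.1]
gripper_width: 0.292
t 7.68 pos [ 0.479  -0.095   0.0421] yaw 173.3 zax [ 0. -0. -1.] F [-0.2  0.7 -1.1] w 0.292
d_tool [2.8 6.7 2.1] norm 7.6
rotvec deg [-0.   0.  -0.1]
```

```bash

python3 -m pendant '[[0,0,2,0,0,0,0],[0,10,0.5,0,0,0,0],[0,12,0,0,0,0,0],[0,12,0,0,0,0,0],[0,12,0,0,0,0,0]]' 60
python3 tgt.py .5076 .178 .040 173.4
```

```text
clock: 8.1
tool_pos: [0.487, -0.0489, 0.0422]
tool_rot: [[-0.993, 0.121, 0.006], [0.121, 0.993, -0.003], [-0.006, -0.002, -1.0]]
contact_force: [0.1, 0.0, -2.0]
gripper_width: 0.294
t 8.1 pos [ 0.487  -0.0489  0.0422] yaw 173.1 zax [ 0.006 -0.003 -1.   ] F [ 0.1  0.  -2. ] w 0.294
d_tool [  7.  227.7   1.7] norm 227.8
rotvec deg [-0.1  0.3 -0.4]
```

```bash

python3 -m pendant '[[1,12,1.5,0,0.3,-0.3,0],[1,12,1,0,0,0,0],[0,12,0.5,0,0,0,0],[0,12,0.5,0,0,0,0],[0,12,0,0,0,0,0]]' 60 >/dev/null
python3 tgt.py .5076 .178 .040 173.4
python3 - <<'E'
from h import *
snap('wrist','w4')
E
```

```text
t 8.52 pos [0.4925 0.0197 0.0399] yaw 173.5 zax [ 0.003 -0.002 -1.   ] F [-0.3  0.7 -2.3] w 0.299
d_tool [  2.9 159.   -0.3] norm 159.0
rotvec deg [-0.1  0.2  0.1]
```

View pics/w4.png

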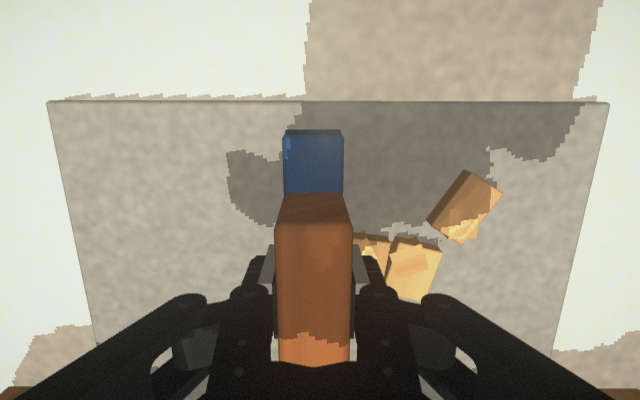

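w4: two chips are being pushed ahead of the foot at (375,250) and (413,268), and the third is at (463,205). All of them are within the foot's length, so I'll carry on.

```bash

python3 -m pendant '[[0,12,0,0,0,0,0],[0,12,0.5,0,0,0,0],[0,12,0,0,0,0,0],[0,12,0.5,0,0,0,0],[0,12,0,0,0,0,0]]' 60 >/dev/null
python3 tgt.py .5076 .178 .040 173.4
python3 -m pendant '[[0,12,0,0,0,0,0],[0,12,0.5,0,0,0,0],[0,12,0,0,0,0,0],[0,12,0.5,0,0,0,0],[0,12,0,0,0,0,0]]' 60 >/dev/null
python3 tgt.py .5076 .178 .040 173.4
```

```text
t 8.98 pos [0.4988 0.0879 0.0401] yaw 173.8 zax [ 0.004 -0.001 -1.   ] F [-0.6  0.9 -2.1] w 0.295
d_tool [ 1.  90.6 -0. ] norm 90.6
rotvec deg [-0.   0.3  0.4]
t 9.4 pos [0.504 0.155 0.04 ] yaw 174.0 zax [ 0.005 -0.001 -1.   ] F [-1.1  0.6 -1.6] w 0.298
d_tool [-1.2 23.3 -0. ] norm 23.3
rotvec deg [-0.   0.3  0.6]
```

```bash

python3 -m pendant '[[0,12,0,0,0,0,0],[0,12,0,0,0,0,0],[0,4,0,0,0,0,0],[0,0,0,0,0,0,0]]' 60 >/dev/null
python3 tgt.py .5076 .178 .040 173.4
python3 - <<'E'
from h import *
snap('wrist','w5')
E
```

```text
t 9.73 pos [0.5056 0.1894 0.0406] yaw 174.3 zax [ 0.006 -0.    -1.   ] F [-0.1 -0.2 -1.7] w 0.298
d_tool [ -3.1 -11.1   0.6] norm 11.6
rotvec deg [0.  0.3 0.9]
```

View pics/w5.png

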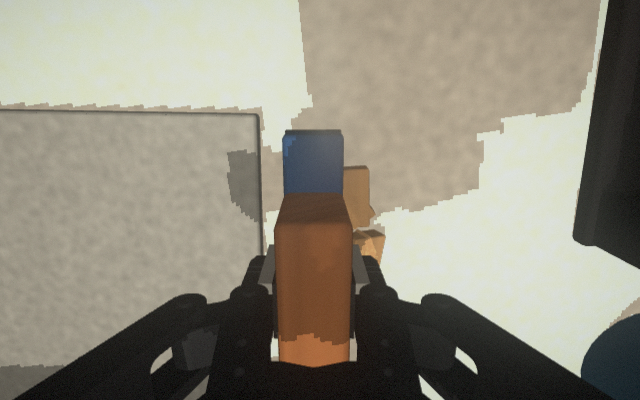

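w5: the block is past the sill's left edge, and two chips are visible beyond it at (357,195) and (370,243). I'll lift straight up and check for all three.

```bash

python3 -m pendant '[[0,0,-20,0,0,0,0],[0,0,-35,0,0,0,0],[0,0,-35,0,0,0,0],[0,0,-35,0,0,0,0],[0,0,0,0,0,0,0]]' 60 >/dev/null
python3 tgt.py .36 .05 .15 173.4
python3 - <<'E'
from h import *
a,_=snap('wrist','w6'); b,_=snap('side','s6'); c,_=snap('scene','c6')
cv2.imwrite('pics/c6x.png',cv2.cvtColor(np.hstack([cv2.resize(b[120:280,220:400],(400,356)),cv2.resize(c[180:340,290:470],(400,356))]),cv2.COLOR_RGB2BGR))
E
```

```text
t 10.2 pos [0.5009 0.1868 0.1669] yaw 174.3 zax [-0.004 -0.003 -1.   ] F [ 2.5  1.2 -0. ] w 0.294
d_tool [ 126.4 -150.1   17.9] norm 197.1
rotvec deg [-0.2 -0.2  0.9]
```

View pics/w6.png

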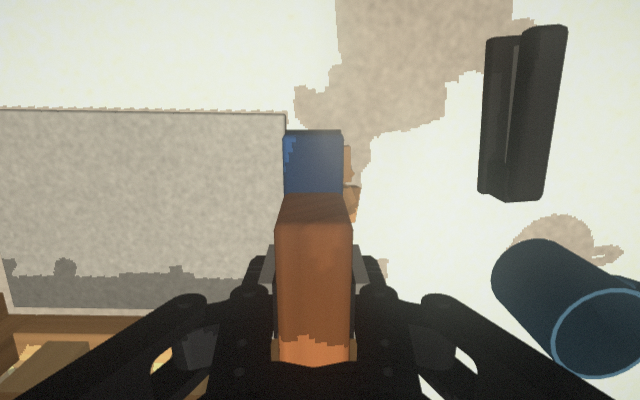

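View pics/c6x.png

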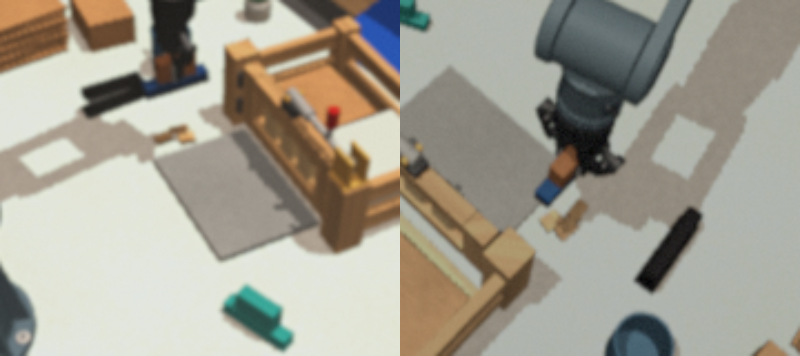

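The sill is clear. The chips lie on the table past its left end, around (175,135) in the side crop and (565,215) in the scene crop. I'll set the block on free table at about (0.36, 0.24), front left.

```bash

python3 tgt.py .36 .24 .15 173.4
python3 -m pendant '[[36,10,0,0,0,0,0],[36,10,0,0,0,0,0],[36,10,0,0,0,0,0],[36,9,0,0,0,0,0],[0,0,0,0,0,0,0]]' 60 >/dev/null
python3 tgt.py .36 .24 .027 173.4
python3 - <<'E'
from h import *
snap('wrist','w7')
p,X=cloud('w7'); h=cv2.cvtColor(p,cv2.COLOR_RGB2HSV).astype(int); z=X[...,2]
snap('scene','c7')
for f in ['w7','c7']:
    p,X=cloud(f); h=cv2.cvtColor(p,cv2.COLOR_RGB2HSV).astype(int); z=X[...,2]
    m=(z>.004)&(z<.035)&(h[...,0]<25)&(h[...,1]>60)&(X[...,0]>.38)&(X[...,0]<.6)&(abs(X[...,1])<.32)
    c_,l,s,ce=cv2.connectedComponentsWithStats(m.astype(np.uint8))
    for i in range(1,c_):
        if s[i,4]>15:
            q=X[l==i][:,:2]-[.515,.021]; d=q.mean(0); print(f,ce[i],s[i,4],X[l==i].mean(0).round(3),'pen',(d@[.9937,-.112]).round(3),(d@[.112,.9937]).round(3))
E
```

```text
t 10.35 pos [0.4965 0.1861 0.1595] yaw 174.2 zax [-0.015 -0.004 -1.   ] F [-0.8 -0.2 -3.1] w 0.297
d_tool [141.   40.   11.4] norm 147.0
rotvec deg [-0.3 -0.8  0.8]
t 10.77 pos [0.347  0.2363 0.1505] yaw 173.8 zax [-0.034 -0.009 -0.999] F [ 0.1  0.5 -1.9] w 0.296
d_tool [-16.5   6.7 122.9] norm 124.2
rotvec deg [-0.7 -1.9  0.4]
c7 [363.58333333 278.79761905] 168 [0.515 0.205 0.011] pen -0.021 0.182
```

View pics/w7.png

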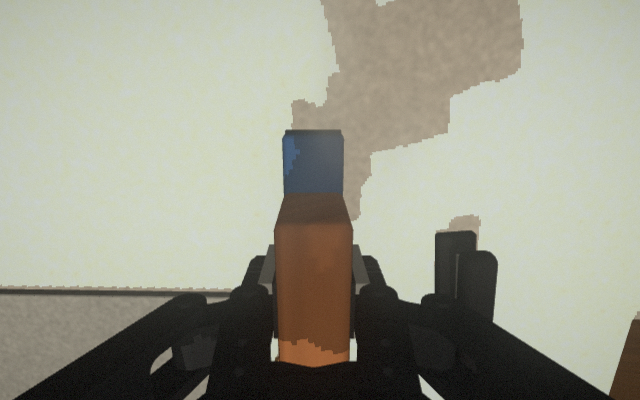

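```bash
python3 - <<'E'
from h import *
p,X=cloud('c7'); z=X[...,2]; h=cv2.cvtColor(p,cv2.COLOR_RGB2HSV).astype(int)
m=(z>.004)&(z<.035)&(h[...,0]<25)&(h[...,1]>60)&(X[...,0]>.38)&(X[...,0]<.6)&(X[...,1]>.1)&(X[...,1]<.32)
q=X[m][:,:2]-[.515,.021]; print(np.percentile(q@[.112,.9937],[0,3,10,50,90,100]).round(3),np.percentile(X[m][:,2],[5,50,95]))
a=cv2.resize(p[240:320,320:420],None,fx=6,fy=6,interpolation=cv2.INTER_CUBIC); cv2.imwrite('pics/c7x.png',cv2.cvtColor(a,cv2.COLOR_RGB2BGR))
E
```

```text
[0.128 0.157 0.162 0.184 0.196 0.203] [0.00590376 0.01041986 0.01858568]
```

View pics/c7x.png

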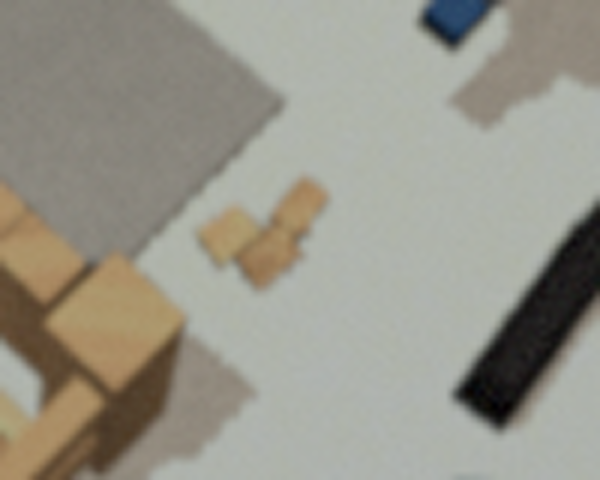

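```bash

python3 -m pendant '[[-12,6,0,-0.7,-1.9,0,0],[0,0,30,0,0,0,0],[0,0,30,0,0,0,0],[0,0,30,0,0,0,0],[0,0,0,0,0,0,0]]' 60 >/dev/null
python3 tgt.py .36 .24 .027 173.4
```

```text
t 11.28 pos [0.371  0.2389 0.0572] yaw 173.6 zax [ 0.012 -0.    -1.   ] F [-1.3 -0.2 -1.9] w 0.295
d_tool [11.4 -0.2 30.1] norm 32.2
rotvec deg [0.1 0.7 0.2]
```

All three chips, at (225,235), (265,258) and (300,205) in the crop, lie clear on the table past the sill's end. Now I'll set the block down.

```bash

python3 -m pendant '[[0,0,14,0,0.7,0,0],[0,0,9,0,0,0,0],[0,0,3,0,0,0,0],[0,0,0,0,0,0,0]]' 60 >/dev/null
python3 tgt.py .371 .24 .027 173.4
```

```text
t 11.62 pos [0.3732 0.2371 0.0297] yaw 173.4 zax [-0.004 -0.001 -1.   ] F [ 0.1 -0.4 -1.2] w 0.295
d_tool [2.5 2.6 2.7] norm 4.5
rotvec deg [-0.1 -0.2  0. ]
```

```bash

python3 -m pendant '[[0,0,2,0,0,0,0],[0,0,2,0,0,0,0],[0,0,0,0,0,0,0]]' 60
python3 -m pendant '[[0,0,0,0,0,0,1],[0,0,0,0,0,0,1],[0,0,0,0,0,0,1],[0,0,0,0,0,0,1],[0,0,0,0,0,0,1]]' 60
python3 -m pendant '[[0,0,-30,0,0,0,1],[0,0,-40,0,0,0,1],[0,0,-40,0,0,0,1],[0,0,-40,0,0,0,1],[0,0,-40,0,0,0,1]]' 60
python3 - <<'E'
from h import *
snap('wrist','w8')
E
```

```text
clock: 11.87
tool_pos: [0.3756, 0.2376, 0.0279]
tool_rot: [[-0.993, 0.115, 0.0], [0.115, 0.993, 0.0], [-0.0, 0.0, -1.0]]
contact_force: [-0.0, 0.2, -1.5]
gripper_width: 0.297
clock: 12.28
tool_pos: [0.3782, 0.2387, 0.031]
tool_rot: [[-0.993, 0.114, 0.007], [0.114, 0.993, 0.002], [-0.007, 0.003, -1.0]]
contact_force: [-0.3, -0.4, -0.7]
gripper_width: 0.976
clock: 12.7
tool_pos: [0.3695, 0.2359, 0.2183]
tool_rot: [[-0.993, 0.114, -0.016], [0.114, 0.993, -0.005], [0.015, -0.006, -1.0]]
contact_force: [1.9, 0.3, 0.2]
gripper_width: 0.997
```

View pics/w8.png

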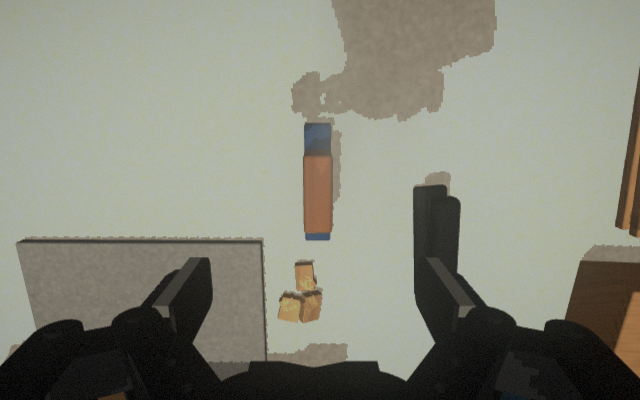

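The block stands upright off the sill at (317,185), let go, and the chips are at (302,292). Next I'll go up and turn 90° so the jaws close along the pen's x, then move toward the knob.

```bash

python3 -m pendant '[[0,0,-30,0,0,7,1],[0,0,-30,0,0,7,1],[0,0,-30,0,0,7,1],[0,0,0,0,0,7,1],[0,0,0,0,0,7,1]]' 60 >/dev/null
python3 -m pendant '[[0,0,0,0,0,7,1],[0,0,0,0,0,7,1],[0,0,0,0,0,7,1],[0,0,0,0,0,7,1],[0,0,0,0,0,7,1]]' 60 >/dev/null
python3 -m pendant '[[0,0,0,0,0,7,1],[0,0,0,0,0,7,1],[0,0,0,0,0,4,1],[0,0,0,0,0,0,1]]' 60 >/dev/null
python3 tgt.py .55 -.08 .3 83.4
```

```text
t 13.92 pos [0.3765 0.2387 0.3279] yaw 83.0 zax [ 0.014  0.005 -1.   ] F [-0.5  0.2  0.7] w 0.994
d_tool [-295.6  210.4   29. ] norm 364.0
rotvec deg [ 0.8 -0.4 -0.4]
```

```bash

python3 -m pendant '[[-33,23,2,0.8,-0.4,0,1],[-33,23,0,0,0,0,1],[-33,23,0,0,0,0,1],[-33,23,0,0,0,0,1],[-33,23,0,0,0,0,1]]' 60 >/dev/null
python3 -m pendant '[[-33,23,0,0,0,0,1],[-33,23,0,0,0,0,1],[-33,23,0,0,0,0,1],[-25,20,0,0,0,0,1],[0,0,0,0,0,0,1]]' 60 >/dev/null
python3 tgt.py .613 -.104 .3 83.4
python3 - <<'E'
from h import *
snap('wrist','w9')
E
```

```text
t 14.75 pos [ 0.554  -0.0801  0.3235] yaw 85.3 zax [ 0.002  0.001 -1.   ] F [-1.2  0.4 -0.4] w 1.0
d_tool [-19.   60.7  23.6] norm 67.9
rotvec deg [ 0.1 -0.1  1.9]
```

View pics/w9.png

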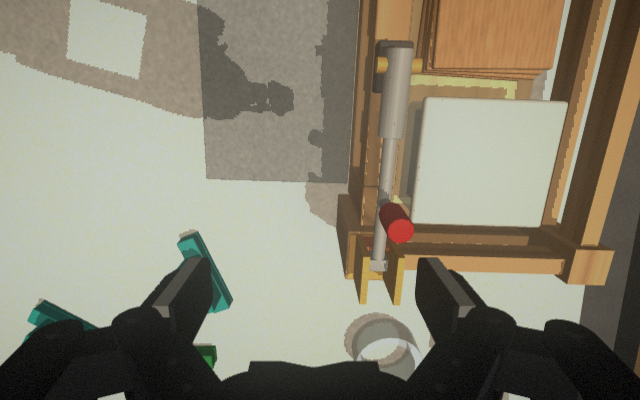

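w9 shows the knob top at (400,231), the rod running up to the barrel at (390,90), and the keeper cheeks at (363,275) and (397,275). I'll measure the knob.

```bash
python3 - <<'E'
from h import *
p,X=cloud('w9'); h=cv2.cvtColor(p,cv2.COLOR_RGB2HSV).astype(int); z=X[...,2]
m=((h[...,0]<8)|(h[...,0]>172))&(h[...,1]>150)&(z>.19)&(z<.26)
print(m.sum(),'z',np.percentile(z[m],[5,50,95,100]))
t=m&(z>np.percentile(z[m],95)-.004); q=X[t]; print('top',t.sum(),q.mean(0),q.min(0),q.max(0))
# cheeks/rod
for v,u in [(262,363),(262,397),(170,388),(100,395)]: print((u,v),p[v,u],X[v,u].round(4))
E
python3 tgt.py .613 -.104 .205 83.4
```

```text
517 z [0.23689997 0.23798702 0.23904567 0.2403015 ]
top 517 [ 0.61347345 -0.10295909  0.2379666 ] [ 0.60411105 -0.11223811  0.23605079] [ 0.62283616 -0.09393371  0.2403015 ]
(363, 262) [193 164  86] [ 0.5908 -0.1456  0.1982]
(397, 262) [98 80 44] [ 0.6201 -0.1488  0.1967]
(388, 170) [185 176 160] [ 0.6171 -0.0712  0.1819]
(395, 100) [174 166 149] [ 0.6224 -0.0152  0.1883]
t 14.8 pos [ 0.5528 -0.0781  0.3234] yaw 85.3 zax [ 0.001  0.002 -1.   ] F [-0.9  0.2 -0.1] w 1.001
d_tool [-21.2  62.  118.4] norm 135.3
rotvec deg [ 0.  -0.1  1.9]
```

The knob top centre is (0.6135, -0.103) at z 0.238, where it should be. Moving above it and down.

```bash

python3 -m pendant '[[-11,31,10,0,0,0.9,1],[-10,31,10,0,0,0.9,1],[0,0,0,0,0,0,1]]' 60 >/dev/null
python3 tgt.py .6135 -.103 .201 83.4
```

```text
t 15.05 pos [ 0.6128 -0.1032  0.3015] yaw 83.8 zax [-0.001  0.005 -1.   ] F [-0.6 -1.4 -1.5] w 1.002
d_tool [ -0.2   0.9 100.5] norm 100.5
rotvec deg [-0.1 -0.3  0.4]
```

```bash

python3 -m pendant '[[0,0.5,30,0,0,0,1],[0,0,30,0,0,0,1],[0,0,25,0,0,0,1],[0,0,0,0,0,0,1]]' 60 >/dev/null
python3 tgt.py .6135 -.103 .201 83.4
```

```text
t 15.38 pos [ 0.6134 -0.0981  0.2143] yaw 84.4 zax [-0.     0.006 -1.   ] F [-0.1  0.3 -1.4] w 0.996
d_tool [-4.9  0.6 13.3] norm 14.1
rotvec deg [-0.1 -0.3  1. ]
```

```bash

python3 -m pendant '[[-4.5,0,11,0,-0.3,1,1],[0,0,2,0,0,0,0.6],[0,0,0,0,0,0,0.4]]' 40
python3 tgt.py .6135 -.103 .201 83.4
python3 - <<'E'
from h import *
snap('wrist','w10')
E
```

```text
clock: 15.63
tool_pos: [0.6125, -0.1001, 0.2027]
tool_rot: [[0.112, 0.994, -0.0], [0.994, -0.112, 0.0], [0.0, -0.0, -1.0]]
contact_force: [0.1, -0.6, 1.3]
gripper_width: 0.749
t 15.63 pos [ 0.6125 -0.1001  0.2027] yaw 83.6 zax [-0.  0. -1.] F [ 0.1 -0.6  1.3] w 0.749
d_tool [-2.8  1.3  1.7] norm 3.5
rotvec deg [-0.  -0.   0.2]
```

View pics/w10.png

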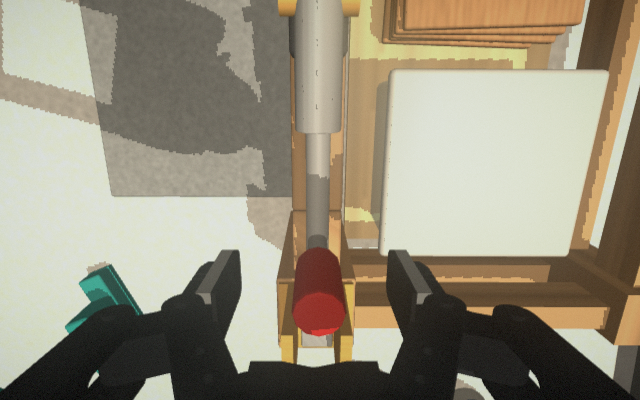

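The knob at (320,300) is centred between the pads. Closing.

```bash

python3 -m pendant '[[-2,0.5,1,0,0,0,0.3],[0,0,0,0,0,0,0.28],[0,0,0,0,0,0,0.26]]' 30
python3 -m pendant '[[0,0,0,0,0,0,0],[0,0,0,0,0,0,0]]' 60
python3 -m pendant '[[0,0,0,0,0,0,0],[0,0,0,0,0,0,0]]' 60
```

```text
clock: 15.93
tool_pos: [0.6146, -0.1028, 0.206]
tool_rot: [[0.112, 0.994, 0.006], [0.994, -0.112, -0.002], [-0.001, 0.006, -1.0]]
contact_force: [0.7, 0.0, -0.7]
gripper_width: 0.262
clock: 16.1
tool_pos: [0.6146, -0.1028, 0.207]
tool_rot: [[0.112, 0.994, 0.006], [0.994, -0.112, -0.002], [-0.001, 0.006, -1.0]]
contact_force: [-0.0, 0.7, -2.8]
gripper_width: 0.217
clock: 16.27
tool_pos: [0.6144, -0.1029, 0.2068]
tool_rot: [[0.112, 0.994, 0.006], [0.994, -0.112, -0.002], [-0.001, 0.006, -1.0]]
contact_force: [0.4, 0.4, -1.2]
gripper_width: 0.219
```

Gripped: opening 0.219, the knob's width. Lifting by about 12 mm.

```bash

python3 -m pendant '[[0,0,-5,0,0,0,0],[0,0,-5,0,0,0,0]]' 70
python3 -m pendant '[[0,0,-3,0,0,0,0],[0,0,0,0,0,0,0]]' 70
```

```text
clock: 16.43
tool_pos: [0.6132, -0.1024, 0.2145]
tool_rot: [[0.112, 0.994, 0.002], [0.994, -0.112, -0.001], [-0.001, 0.002, -1.0]]
contact_force: [2.1, -0.1, -4.8]
gripper_width: 0.217
clock: 16.6
tool_pos: [0.6132, -0.1013, 0.217]
tool_rot: [[0.111, 0.994, 0.001], [0.994, -0.111, 0.001], [0.001, 0.001, -1.0]]
contact_force: [1.9, -1.2, -5.8]
gripper_width: 0.212
```

```bash

python3 -m pendant '[[0,0,-3,0,0,0,0],[0,0,-1,0,0,0,0],[5,0,0,0,0,0,0],[5,0,0,0,0,0,0]]' 70
python3 tgt.py .6177 -.063 .219 83.6
```

```text
clock: 16.93
tool_pos: [0.6141, -0.0916, 0.2196]
tool_rot: [[0.111, 0.994, -0.0], [0.994, -0.111, -0.0], [-0.0, -0.0, -1.0]]
contact_force: [2.3, -1.3, -8.1]
gripper_width: 0.209
t 16.93 pos [ 0.6141 -0.0916  0.2196] yaw 83.6 zax [-0. -0. -1.] F [ 2.3 -1.3 -8.1] w 0.209
d_tool [28.8  0.4  0.6] norm 28.8
rotvec deg [-0.  0.  0.]
```

```bash

python3 -m pendant '[[7,0,0,0,0,0,0],[7,0,0,0,0,0,0],[7,0,0,0,0,0,0]]' 70
python3 - <<'E'
from h import *
snap('wrist','w11')
E
```

```text
clock: 17.18
tool_pos: [0.6168, -0.0706, 0.2197]
tool_rot: [[0.112, 0.994, 0.0], [0.994, -0.112, -0.002], [-0.002, 0.0, -1.0]]
contact_force: [0.8, -1.5, -6.5]
gripper_width: 0.212
```

View pics/w11.png

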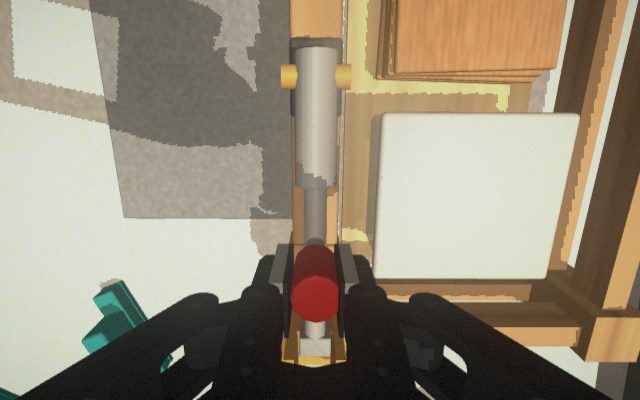

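w11: the knob is held and the nose is at (315,345), emerging from the cheeks. I'll draw a bit more before swinging the gate.

```bash

python3 -m pendant '[[5,0,0,0,0,0,0],[4,0,0,0,0,0,0],[0,0,0,0,0,0,0],[0,0,0,0,0,0,0]]' 70
python3 - <<'E'
from h import *
a,_=snap('wrist','w12'); b,_=snap('side','s12')
cv2.imwrite('pics/c12.png',cv2.cvtColor(np.hstack([a[200:,160:480],cv2.resize(b[130:230,300:460],(480,300))[:200]]),cv2.COLOR_RGB2BGR))
E
```

```text
clock: 17.57
tool_pos: [0.618, -0.058, 0.2195]
tool_rot: [[0.109, 0.994, 0.0], [0.994, -0.109, -0.002], [-0.002, 0.001, -1.0]]
contact_force: [2.4, -2.4, -9.1]
gripper_width: 0.213
```

View pics/c12.png

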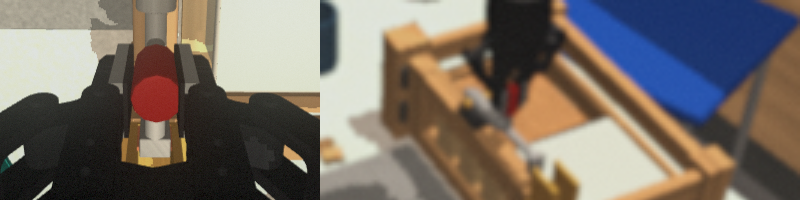

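The knob has moved 45 mm and the nose sits on the gate side of the keeper. Now swinging the gate along its arc, turning with it.

```bash

python3 -m pendant '[[0,-8,0,0,0,2,0],[0,-8,0,0,0,2,0],[0,-8,0,0,0,2,0]]' 70
python3 -m pendant '[[0,-8,0,0,0,2,0],[0,-8,0,0,0,2,0],[0,-8,0,0,0,2,0]]' 70
```

```text
clock: 17.92
tool_pos: [0.5952, -0.0546, 0.219]
tool_rot: [[0.216, 0.976, 0.002], [0.976, -0.216, 0.0], [0.001, 0.002, -1.0]]
contact_force: [4.5, -0.1, -8.6]
gripper_width: 0.214
clock: 18.17
tool_pos: [0.5716, -0.0484, 0.219]
tool_rot: [[0.323, 0.946, 0.004], [0.946, -0.323, 0.002], [0.003, 0.003, -1.0]]
contact_force: [4.3, -1.6, -8.5]
gripper_width: 0.215
```

```bash

python3 -m pendant '[[0,-8,0,0,0,2,0],[0,-8,0,0,0,2,0],[0,-8,0,0,0,2,0],[0,-6,0,0,0,1.5,0]]' 70
python3 -m pendant '[[0,0,0,0,0,0,0],[0,0,0,0,0,0,0]]' 70
python3 - <<'E'
from h import *
p=np.array(get_state()['tool_pos'])-[.643,.157,0]; print(np.arctan2(-p[0],-p[1])-.112,np.hypot(p[0],p[1]))
a,_=snap('wrist','w13'); b,_=snap('side','s13'); c,_=snap('scene','c13')
cv2.imwrite('pics/c13x.png',cv2.cvtColor(np.hstack([cv2.resize(b[130:230,280:440],(400,250)),cv2.resize(c[180:320,230:430],(400,280))[:250]]),cv2.COLOR_RGB2BGR))
E
```

```text
clock: 18.5
tool_pos: [0.5428, -0.0376, 0.2192]
tool_rot: [[0.452, 0.892, 0.006], [0.892, -0.452, 0.002], [0.005, 0.005, -1.0]]
contact_force: [4.9, -1.1, -10.1]
gripper_width: 0.208
clock: 18.67
tool_pos: [0.5422, -0.0376, 0.2193]
tool_rot: [[0.452, 0.892, 0.007], [0.892, -0.452, 0.002], [0.005, 0.005, -1.0]]
contact_force: [4.1, -1.6, -10.3]
gripper_width: 0.212
0.36614931283048546 0.21916265414447664
```

View pics/w13.png

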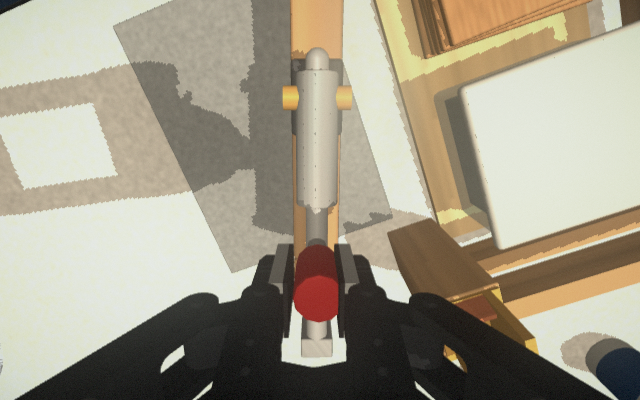

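View pics/c13x.png

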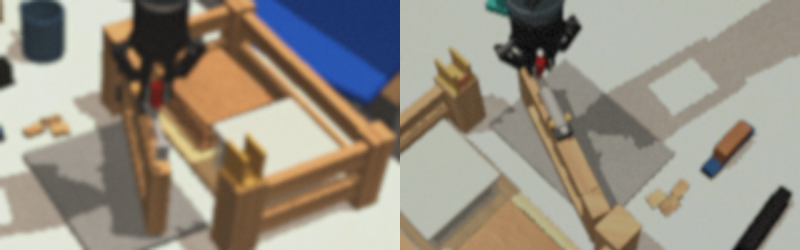

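The gate stands open at about 0.36 rad: 0.366 from the knob's arc, and about 0.357 from the gate lining up with the tool in w13. The chips and the block rest off the sill in c13x, at (668,195) and (728,148). I'll hold briefly, check it's still, then hand in.

```bash

python3 -m pendant '[[0,0,0,0,0,0,0],[0,0,0,0,0,0,0],[0,0,0,0,0,0,0],[0,0,0,0,0,0,0]]' 70
python3 - <<'E'
from h import *
p,X=cloud('c13'); h=cv2.cvtColor(p,cv2.COLOR_RGB2HSV).astype(int); z=X[...,2]
m=(z>.004)&(z<.03)&(h[...,0]<25)&(h[...,1]>60)&(X[...,0]>.42)&(X[...,0]<.6)&(X[...,1]>.1)&(X[...,1]<.3)
q=X[m][:,:2]-[.515,.021]; print('chips px',m.sum(),'pen y',np.percentile(q@[.112,.9937],[3,50,97]).round(3))
g=X[(abs(z-.148)<.004)&(X[...,0]>.4)&(X[...,0]<.65)&(X[...,1]<.16)&(X[...,1]>-.2)]; l=cv2.fitLine(g[:,:2].astype(np.float32),cv2.DIST_HUBER,0,.01,.01).ravel(); print('gate angle',abs(np.arctan(l[0]/l[1]))-.112,len(g))
print(np.round(get_state()['qd'],4))
job_done()
E
```

```text
clock: 19.15
tool_pos: [0.5431, -0.0382, 0.2191]
tool_rot: [[0.451, 0.892, 0.006], [0.892, -0.451, 0.002], [0.005, 0.004, -1.0]]
contact_force: [2.9, -1.6, -8.8]
gripper_width: 0.212
chips px 178 pen y [0.121 0.184 0.2  ]
gate angle 0.09319633 563
[ 0.0003  0.0033 -0.0055  0.0006  0.0024  0.0002]
the job is handed in; nothing more can be done
```

I did all the steps and handed the job in at about 19 s of the 72 s. No verdict is reported, so what follows rests on my own measurements.

**What I did:**
- **Block:** I gripped the scraper block by its brown grip and swept all three chips off the sill's left end in one pass. I then set it upright on the table at about (0.37, 0.24), off the sill. My first grip was too near its top, so I opened the jaws and took it again lower down.
- **Bolt and gate:** I gripped the red knob, lifted it about 13 mm and drew the bolt back about 45 mm. I then swung the gate along its arc and was still gripping the knob when I handed in.

**Last checks:**
- **Gate angle:** the knob's position gives 0.366 rad and the tool's heading along the gate gives about 0.357 rad. That puts the free edge about 105 mm out.
- **Grip and stillness:** the jaw opening was 0.212 on the knob. The force in the gate's opening direction was about 3 to 5 N at the wrist. The joints were nearly still (0.006 rad/s or less).
- **Chips:** the chips' middle along the sill was about 0.184 m, well past the 0.135 m end. The pictures show all three lying on the table.

**Checks that disagreed:**
- **Gate angle from the depth image:** a quick line fit gave 0.093 rad. I think the fit took in other parts of the pen at the same height as the gate, because the pictures and both other estimates show it clearly open. I did not repeat the fit.
- **Chip edge:** the lowest 3 % of the chip pixels read 0.121 m, inside the sill's end. I took these as stray edge pixels, because the earlier picture showed clear table between the chips and the sill.

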